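# Flip the stock tags on the parts bins

### The arm

A 7-joint arm with a two-finger parallel gripper is mounted at the origin on the work surface. World frame = base frame: x ahead of the robot, y to its left, z up, the work surface at z = 0. Lengths are in mm, angles in rad, forces in N, time in s.
With the tool pointing down it reaches from about 400 to 850 mm from the base axis. Payload 4.4 kg.
Tool frame: the origin (TCP) lies at the very end of the fingers, on their centre line; the grasp point (between the pads) lies grasp_offset behind it (grasp_offset is the distance from the TCP to the grasp point, in mm); z points along the fingers, y is the direction in which the jaws open and shut (so a half turn about z gives the same grasp; the last joint's range is limited). The gripper opens to 94 mm and grips with 3 to 60 N. Pads are 16 mm wide; open, the fingers measure 119 mm over their backs; the gripper's body (75 mm by 177 mm) begins 78 mm behind the grasp point.
Start: joints at [-1.266, 0.628, 0.038, 1.517, -0.027, 0.996, -0.02], TCP at [235.511, 605.849, 205.478] pointing down, gripper open.
Joint ranges: [-3.06, 3.06], [-0.37, 2.12], [-1.25, 1.32], [0.18, 2.47], [-1.1, 4.24], [0.23, 1.98], [-2.94, 2.94]. Speed limits (rad/s): [2.57, 2.57, 3.14, 3.14, 3.14, 3.14, 3.14].

### API

Orientations are given as a unit quaternion [w, x, y, z].
In Python, from rig import reach, movel, set_joints, open_gripper, grab, hold, solve_ik, get_image, IKError, job_done, read_clock, read_q, read_joint_velocities, read_tau, read_eef_pos, read_orientation, read_force, read_moment, read_finger_gap, grasp_offset gives the robot as it stands. The module is installed in compiled form; this text tells all that it offers. Calls block until the motion is done:
- reach(position, orientation): joint-space move of the TCP to a pose.
- movel(position, attitude=None, max_speed=150, force_limit=None): straight line of the TCP; attitude=None keeps the orientation; max_speed is the mean speed in mm/s. With force_limit (N) it stops when the force on the tool has changed by that much, and returns True; else False.
- set_joints(angles): joint-space move.
- open_gripper() and grab(grasp_force=None): open the fingers fully, or close them until they stop; grasp_force is the grip in N (None keeps the last).
- hold(seconds).
- solve_ik(position, orientation): joint angles nearest the present ones, or None.
- get_image(name): name is "side" or "top"; returns a dict with "image" (480x640x3 uint8, red, green, blue), "intrinsics" (3x3 intrinsics, pixels), "rvec" (rotation vector, rad) and "tvec" (3), from world to camera coordinates, as OpenCV has them. Camera axes: x right, y down, z forward; pixel columns grow to the right and rows downward; lengths in mm; the calibration is good to about 2 mm. A picture is of the moment at which its call begins. There is no depth.
A pose or a line that the arm cannot do raises IKError and nothing moves.
- job_done(): hands the job in, once; it reports no verdict.
Readings, each from a call of its own:
- read_clock(): time.
- read_q(): joint angles.
- read_joint_velocities(): joint speeds.
- read_tau(): joint torques, N m.
- read_eef_pos(): TCP position.
- read_orientation(): TCP orientation.
- read_force(): force on the tool from outside, world axes, zero at the start.
- read_moment(): the same for the moment, N m.
- read_finger_gap(): finger opening in mm.
Only numpy, scipy, OpenCV 4.12 (cv2) and the standard library are available. Lean on these libraries where they do the work, as an engineer would, in place of code of your own. Each camera call takes 0.05 s, during which the arm holds its last target.

### The job

Push the hinged tags on the parts bins with the fingertips so that only the full bins show the disc face up: on a bin full to the rim the tag leans all the way back over the bin, and on every other bin it leans all the way forward, to the robot, with the bar face up. Lift nothing, leave the bins standing where they are, do not disturb the other things on the bench, and finish clear of everything.

Things in the scene. Friction and masses are not known exactly. Their poses are not given: they have to be found in the camera images.
- bin_dowels: Loose grey steel parts bin, 120 (x) x 90 (y) x 60 mm high, about 0.95 kg; FULL: heaped to its rim with short wooden dowels (18 mm thick, lying across in three layers, top 56 mm above the table). Origin: centre of its underside; own -x axis points out of its front wall (roughly to the robot), z up. The bins stand in a row in any order, a little turned.
- bin_dowels_hinge (a point): Middle of this bin's tag hinge, on its front wall, 58 mm to -x of the bin's centre, 78 mm above the table; the axes are the bin's, the hinge runs along y. Ears 6 mm wide at y = +-37 mm carry it, up to 84 mm above the table. The tag is a plain aluminium plate 64 mm wide, 4 mm thick, reaching 58 mm from the hinge line.
- tag_dowels (a joint): This bin's tag. 0: leans 35 deg from upright towards the robot, bar face (raised 46 x 10 mm bar) up; 0.611: upright; 1.222: leans 35 deg back over the bin, disc face (raised 34 mm disc) up. Firm stops at both ends; stiff hinge: it stays where it is left and turns under about 0.5 N at its edge. Starts at 0 to 0.25 rad.
- bin_bolts: Loose grey steel parts bin, 120 (x) x 90 (y) x 60 mm high, about 0.95 kg; FULL: packed to its rim with upright steel hex bolts (heads 58 mm above the table). Origin: centre of its underside; own -x axis points out of its front wall (roughly to the robot), z up. The bins stand in a row in any order, a little turned.
- bin_bolts_hinge (a point): Middle of this bin's tag hinge, on its front wall, 58 mm to -x of the bin's centre, 78 mm above the table; the axes are the bin's, the hinge runs along y. Ears 6 mm wide at y = +-37 mm carry it, up to 84 mm above the table. The tag is a plain aluminium plate 64 mm wide, 4 mm thick, reaching 58 mm from the hinge line.
- tag_bolts (a joint): This bin's tag. 0: leans 35 deg from upright towards the robot, bar face (raised 46 x 10 mm bar) up; 0.611: upright; 1.222: leans 35 deg back over the bin, disc face (raised 34 mm disc) up. Firm stops at both ends; stiff hinge: it stays where it is left and turns under about 0.5 N at its edge. Starts at 0 to 0.25 rad.
- bin_last: Loose grey steel parts bin, 120 (x) x 90 (y) x 60 mm high, about 0.5 kg; NOT full: only two short wooden dowels (18 mm thick) are left on its floor, at the back. Origin: centre of its underside; own -x axis points out of its front wall (roughly to the robot), z up. The bins stand in a row in any order, a little turned.
- bin_last_hinge (a point): Middle of this bin's tag hinge, on its front wall, 58 mm to -x of the bin's centre, 78 mm above the table; the axes are the bin's, the hinge runs along y. Ears 6 mm wide at y = +-37 mm carry it, up to 84 mm above the table. The tag is a plain aluminium plate 64 mm wide, 4 mm thick, reaching 58 mm from the hinge line.
- tag_last (a joint): This bin's tag. 0: leans 35 deg from upright towards the robot, bar face (raised 46 x 10 mm bar) up; 0.611: upright; 1.222: leans 35 deg back over the bin, disc face (raised 34 mm disc) up. Firm stops at both ends; stiff hinge: it stays where it is left and turns under about 0.5 N at its edge. Starts at 1.0 to 1.22 rad.
- bin_empty: Loose grey steel parts bin, 120 (x) x 90 (y) x 60 mm high, about 0.5 kg; NOT full: quite empty. Origin: centre of its underside; own -x axis points out of its front wall (roughly to the robot), z up. The bins stand in a row in any order, a little turned.
- bin_empty_hinge (a point): Middle of this bin's tag hinge, on its front wall, 58 mm to -x of the bin's centre, 78 mm above the table; the axes are the bin's, the hinge runs along y. Ears 6 mm wide at y = +-37 mm carry it, up to 84 mm above the table. The tag is a plain aluminium plate 64 mm wide, 4 mm thick, reaching 58 mm from the hinge line.
- tag_empty (a joint): This bin's tag. 0: leans 35 deg from upright towards the robot, bar face (raised 46 x 10 mm bar) up; 0.611: upright; 1.222: leans 35 deg back over the bin, disc face (raised 34 mm disc) up. Firm stops at both ends; stiff hinge: it stays where it is left and turns under about 0.5 N at its edge. Starts at 0 to 0.05 rad.
- jar: Glass screw jar with steel cap, 52 mm across, 85 mm high, stands between the two middle bins; a loose bystander, leave it alone. Origin: underside (tools: on the axis of the tool).
- glue: Glue bottle with orange cap, 56 mm across, 130 mm high, behind the bins; a loose bystander, leave it alone. Origin: underside (tools: on the axis of the tool).
- mug: White mug, 80 mm across, 90 mm high, behind the bins; a loose bystander, leave it alone. Origin: underside (tools: on the axis of the tool).
- tape: Yellow tape measure standing on edge, 65 x 36 x 60 mm, in front of the bins; a loose bystander, leave it alone. Origin: underside (tools: on the axis of the tool).
- screwdriver: Screwdriver lying in front of the bins; a loose bystander, leave it alone. Origin: underside (tools: on the axis of the tool).
- wrench: Wrench lying in front of the bins; a loose bystander, leave it alone. Origin: underside (tools: on the axis of the tool).
- offcut: Wooden offcut 70 x 120 x 38 mm, behind the bins; a loose bystander, leave it alone. Origin: underside (tools: on the axis of the tool).
There are look-alikes about, which are no part of the job. Leave any pink or purple look-alike of the bin_last alone.

How it is judged (in metres and radians):
At the end, for the whole second after the job is handed in: The tags of the two full bins stand within 0.17 rad of their stop over the bin (above 1.052 rad), those of the nearly empty and the empty bin within 0.17 rad of their stop towards the robot, and the bins are at rest (value of joint each of tag_dowels, tag_bolts above 1.052 rad and value of joint each of tag_last, tag_empty below 0.17 rad and linear speed of each of bin_dowels, bin_bolts, bin_last, bin_empty below 0.02 m/s); the robot touches nothing.
It fails at once if a bin is shoved more than 25 mm from its place (distance of any of bin_dowels, bin_bolts, bin_last, bin_empty from where it was at the start of the episode above 0.025 m).
It fails at once if a bin is lifted or tipped (height (world z) of any of bin_dowels, bin_bolts, bin_last, bin_empty above 0.012 m or angle between any of bin_dowels, bin_bolts, bin_last, bin_empty's own z axis and vertical above 0.2 rad).
It fails at once if a bystander is moved more than 25 mm or lifted (distance of any of jar, glue, mug, tape, screwdriver, wrench, offcut from where it was at the start of the episode above 0.025 m).
It also fails if it takes over 45 s, if anything falls off the work surface, if the arm or the gripper's body presses on something with over 40 N, if the wrist force passes 120 N, or if a joint passes its speed limit or range.

## Working session

There is one attempt and no reset: what is moved stays moved. The work goes in short steps, each a Python script; the robot and the scene stay as the last script left them, time stands still between calls to the robot, and variables do not carry over. Pictures are saved under pics/ and viewed, and the job is handed in when it is done.

```bash
mkdir -p pics
python3 - <<'E'
from rig import *
import cv2,json,numpy as np
for n in ("side","top"):
    d=get_image(n); cv2.imwrite(f"pics/{n}0.png",d["image"][:,:,::-1])
    print(n,np.array(d["intrinsics"]).tolist(),np.array(d["rvec"]).ravel(),np.array(d["tvec"]).ravel())
    np.savez(f"{n}.npz",K=d["intrinsics"],r=d["rvec"],t=d["tvec"])
print(read_clock(),read_eef_pos(),read_orientation(),read_finger_gap(), grasp_offset)
E
```

```text
side [[522.060284047056, 0.0, 318.29532508297956], [0.0, 522.060284047056, 241.59161760842247], [0.0, 0.0, 1.0]] [ 2.23122555 -0.31777557  0.15716438] [-447.98706516  206.07073624  922.09969862]
top [[579.3928224249339, 0.0, 317.10968433238804], [0.0, 579.3928224249339, 233.06935447408154], [0.0, 0.0, 1.0]] [ 2.1909402 -2.1454908  0.1040842] [  79.60134847  498.66878222 1190.66877815]
0.1 [235.26475203 605.30632917 204.67062763] [-1.56977417e-04  1.84314875e-01  9.82866902e-01 -8.08901187e-04] 93.97509739868863 18.8
```

View pics/side0.png

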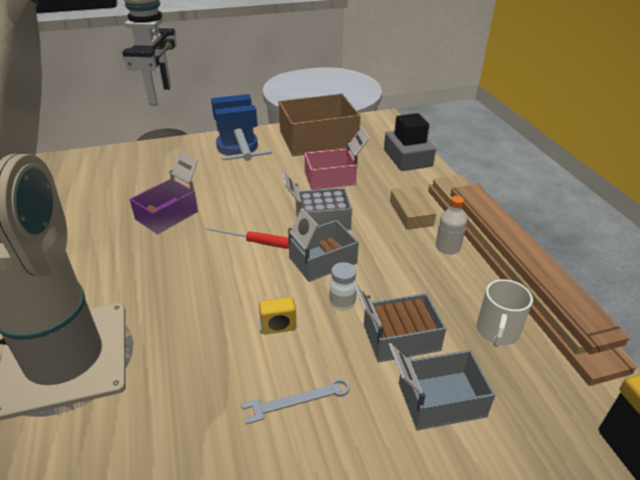

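View pics/top0.png

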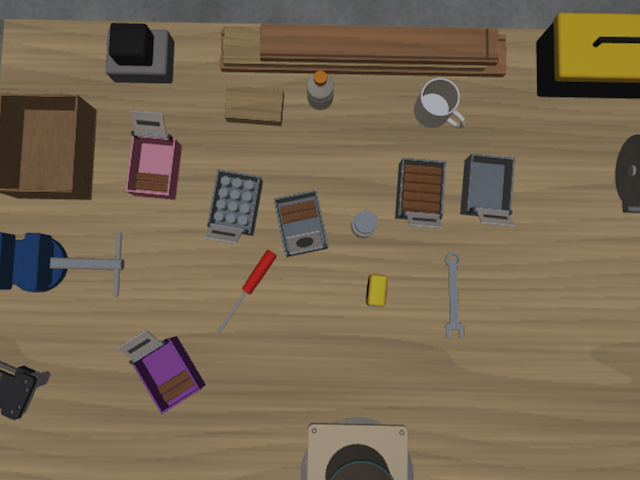

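The four grey bins, left to right in the top view, are bolts (235,203), last (301,222), dowels (421,190) and empty (489,186). The jar stands at (365,223). The bolts, dowels and empty tags lean forward and the last tag leans back. I'll zoom in to get the corners.

Run:
```python
import cv2
t=cv2.imread("pics/top0.png"); s=cv2.imread("pics/side0.png")
cv2.imwrite("pics/tz1.png",cv2.resize(t[155:270,195:345],None,fx=5,fy=5,interpolation=cv2.INTER_CUBIC))
cv2.imwrite("pics/tz2.png",cv2.resize(t[140:245,385:535],None,fx=5,fy=5,interpolation=cv2.INTER_CUBIC))
cv2.imwrite("pics/sz1.png",cv2.resize(s[160:290,270:380],None,fx=4,fy=4,interpolation=cv2.INTER_CUBIC))
cv2.imwrite("pics/sz2.png",cv2.resize(s[270:435,345:505],None,fx=3.5,fy=3.5,interpolation=cv2.INTER_CUBIC))
```

```text
(no output)
```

View pics/tz1.png

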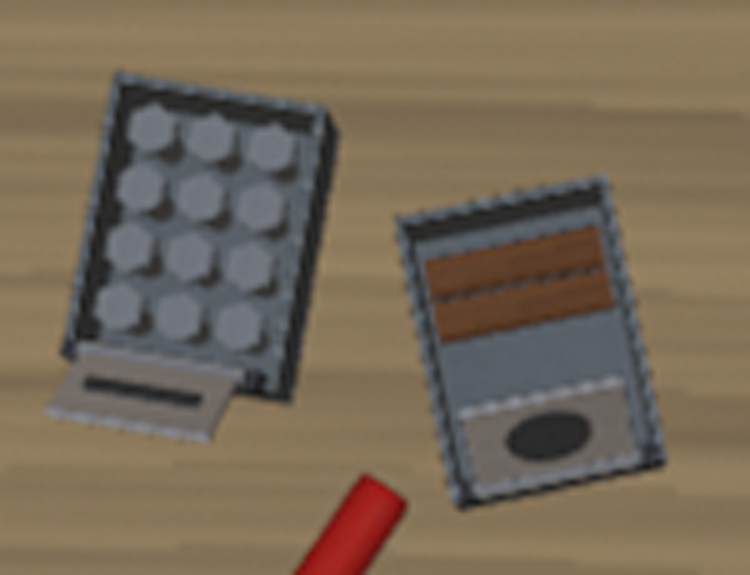

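View pics/tz2.png

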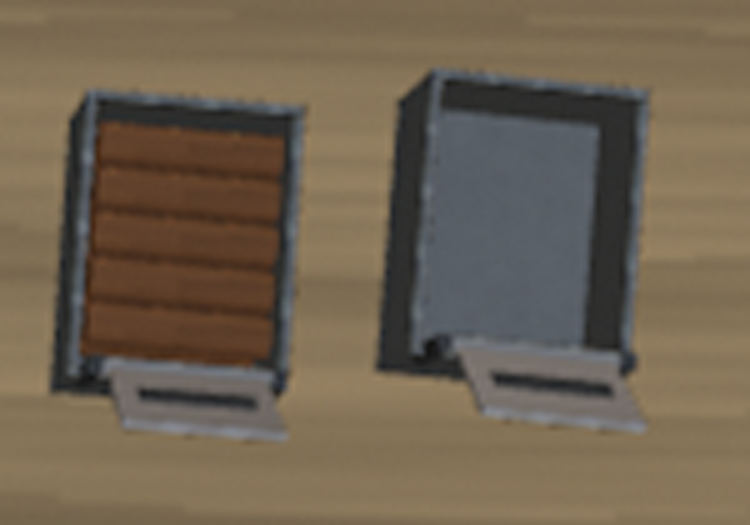

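View pics/sz1.png

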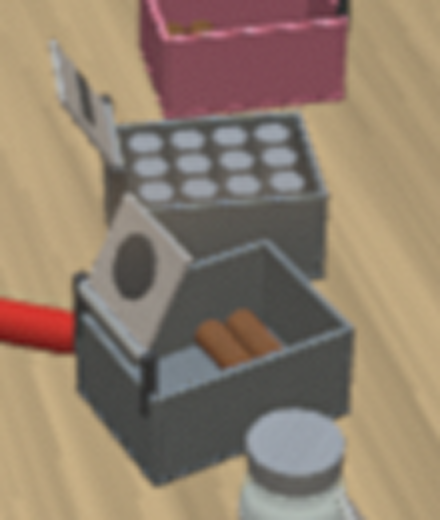

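View pics/sz2.png

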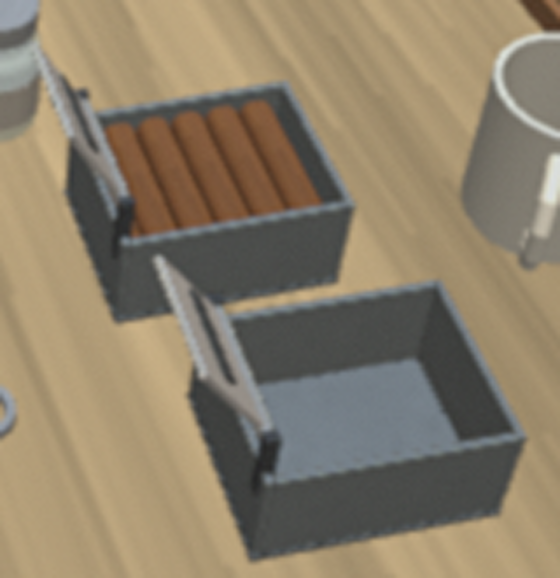

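```bash
cat > fit.py <<'E'
import numpy as np,cv2
from scipy.optimize import least_squares
C={n:np.load(n+".npz") for n in("side","top")}
Z={'t1':("top",195,155,5),'t2':("top",385,140,5),'s1':("side",270,160,4),'s2':("side",345,270,3.5)}
B=dict(
bolts=([('t1',116,75,1,1,60),('t1',325,106,1,-1,60),('t1',290,400,-1,-1,0),('t1',66,355,-1,1,60),('s1',300,115,1,1,60),('s1',325,195,1,-1,60),('s1',322,275,1,-1,0)],('t1',(45,412),(210,440))),
last=([('t1',400,217,1,1,60),('t1',605,180,1,-1,60),('s1',265,240,1,1,60),('s1',350,328,1,-1,60),('s1',157,485,-1,-1,0),('s1',348,410,1,-1,0),('s1',80,388,-1,1,0)],('t1',(460,412),(620,380))),
dowels=([('t2',90,93,1,1,60),('t2',303,107,1,-1,60),('t2',53,390,-1,1,0),('s2',285,85,1,1,60),('s2',352,205,1,-1,60),('s2',120,320,-1,-1,0),('s2',337,283,1,-1,0)],('t2',(125,428),(287,437))),
empty=([('t2',433,72,1,1,60),('t2',648,92,1,-1,60),('t2',378,370,-1,1,0),('t2',400,102,1,1,0),('s2',437,285,1,1,60),('s2',521,436,1,-1,60),('s2',253,560,-1,-1,0),('s2',499,515,1,-1,0)],('t2',(480,415),(645,430))))
def proj(n,P): c=C[n]; return cv2.projectPoints(np.array(P,float).reshape(1,3),c['r'],c['t'],c['K'],None)[0].ravel()
def pix(z,u,v): n,ox,oy,s=Z[z]; return n,np.array([(u+.5)/s-.5+ox,(v+.5)/s-.5+oy])
def res(p,b):
    x,y,th,q,H=p; c,s=np.cos(th),np.sin(th); W=lambda l:[x+c*l[0]-s*l[1],y+s*l[0]+c*l[1],l[2]]
    r=[]
    for z,u,v,a,d,h in b[0]:
        n,uv=pix(z,u,v); r+=list(proj(n,W([60*a,45*d,H if h else 0]))-uv)
    a=q-.611
    for (u,v),d in zip(b[1][1:],(1,-1)):
        n,uv=pix(b[1][0],u,v); r+=list(proj(n,W([-58+58*np.sin(a),32*d,78+58*np.cos(a)]))-uv)
    return np.array(r)
if __name__=="__main__":
  for k,b in B.items():
    f=least_squares(res,[600,0,0,.6,60],args=(b,),x_scale=[100,100,.1,.3,10])
    x,y,th,q,H=f.x
    print(k,np.round(f.x,3),"hinge",np.round([x-58*np.cos(th),y-58*np.sin(th)],1),"rms",np.sqrt(np.mean(f.fun**2)).round(2))
    print(np.round(f.fun.reshape(-1,2),1).tolist())
  # bystanders jar by cap top centre
  c=C['top'];R=cv2.Rodrigues(c['r'])[0]
  def ray(n,u,v,h):
    c=C[n];R=cv2.Rodrigues(c['r'])[0];o=-R.T@c['t'].ravel();d=R.T@np.linalg.inv(c['K'])@[u,v,1];return o+d*(h-o[2])/d[2]
  for nm,u,v,h in [('jar',365,222,85),('glue',320,77,130),('mug',440,100,90),('drv_end',271,256,25),('tape',378,280,60),('wrench',452,258,5),('offcut',255,110,38)]: print(nm,ray('top',u,v,h).round(0))
E
python3 fit.py
```

```text
bolts [ 5.5555e+02  2.6360e+02 -1.3600e-01  9.5000e-02  5.8747e+01] hinge [498.1 271.5] rms 0.96
[[-1.2, -0.1], [-0.0, 0.3], [0.5, 1.5], [-1.4, 0.9], [0.5, -0.5], [1.7, 1.1], [1.3, 1.7], [0.0, 0.2], [-0.1, -0.2]]
last [5.13545e+02 1.25393e+02 2.22000e-01 1.11300e+00 6.03510e+01] hinge [457.  112.6] rms 1.03
[[-2.0, 0.7], [0.0, -0.5], [0.9, -0.1], [1.7, 0.5], [-0.7, 1.6], [0.8, 1.8], [-1.0, 0.9], [-1.1, 0.3], [-0.4, 0.0]]
dowels [ 5.90380e+02 -1.22416e+02 -5.20000e-02  1.05000e-01  5.85590e+01] hinge [ 532.5 -119.4] rms 0.98
[[-1.4, -0.0], [-0.4, 0.3], [-1.1, 1.6], [0.6, -0.7], [1.7, 0.8], [-0.8, 2.2], [0.8, 0.4], [-0.9, -0.4], [0.0, 0.2]]
empty [ 6.00732e+02 -2.63003e+02 -8.10000e-02  3.40000e-02  5.84980e+01] hinge [ 542.9 -258.3] rms 0.96
[[-1.0, 0.1], [-0.5, 0.4], [-1.3, 1.5], [-1.4, 0.4], [1.0, -1.1], [2.0, 1.4], [-0.7, 1.4], [0.3, 0.6], [-0.4, -0.2], [-0.1, 0.1]]
jar [515.  -5.  85.]
glue [795.  90. 130.]
mug [ 767. -154.   90.]
drv_end [447. 185.  25.]
tape [401. -35.  60.]
wrench [ 452. -197.    5.]
offcut [755. 227.  38.]
```

All four bins fit to within about 1 px rms, and a free rim height comes out at 58.5–60.4 mm, which agrees with the text. The empty bin's tag is at about 0.03 rad, so it is already right. I'll push the bolts and dowels tags back and the last tag forward, with the fingers closed.

```bash
cat > h.py <<'E'
from rig import *
import numpy as np
H=dict(bolts=(498.1,271.5,-.136),last=(457.,112.6,.222),dowels=(532.5,-119.4,-.052))
def P(b,x,z): hx,hy,t=H[b]; return [hx+x*np.cos(t),hy+x*np.sin(t),z]
def O(b,flip=1): t=H[b][2]+(np.pi if flip else 0); return [0,np.cos(t/2),np.sin(t/2),0]
E
python3 - <<'E'
from h import *
for b in H:
  for f in(0,1):
    for x,z in((-65,205),(-65,112),(50,112)):
      q=solve_ik(P(b,x,z),O(b,f)); print(b,f,x,z,None if q is None else np.round(q,2))
E
```

```text
bolts 0 -65 205 [-1.17  0.56  0.83  1.9  -0.52  0.91 -1.79]
bolts 0 -65 112 [-1.08  0.68  0.7   1.99 -0.67  0.71 -1.66]
bolts 0 50 112 [-0.91  0.8   0.72  1.74 -0.67  0.87 -1.6 ]
bolts 1 -65 205 [-0.63  0.44 -0.    1.89  0.    0.82  0.81]
bolts 1 -65 112 [-0.61  0.57 -0.03  1.98  0.03  0.59  0.78]
bolts 1 50 112 [-0.48  0.68 -0.03  1.73  0.03  0.74  0.91]
last 0 -65 205 [-0.9   0.37  0.78  2.17 -0.39  0.74 -1.21]
last 0 -65 112 [-0.7   0.52  0.55  2.27 -0.58  0.49 -1.03]
last 0 50 112 [-0.69  0.66  0.61  1.98 -0.59  0.69 -1.05]
last 1 -65 205 [-0.3   0.29 -0.01  2.15  0.01  0.7   1.47]
last 1 -65 112 [-0.25  0.46 -0.09  2.26  0.1   0.42  1.37]
last 1 50 112 [-0.23  0.58 -0.09  1.97  0.08  0.6   1.42]
dowels 0 -65 205 [-0.47  0.57  1.    1.99 -0.61  0.91 -0.77]
dowels 0 -65 112 [-0.23  0.62  0.63  2.08 -0.62  0.63 -0.8 ]
dowels 0 50 112 [-0.27  0.78  0.73  1.78 -0.68  0.85 -0.84]
dowels 1 -65 205 [ 0.02  0.4   0.23  1.98 -0.13  0.78  1.84]
dowels 1 -65 112 [ 0.18  0.54  0.01  2.07 -0.01  0.53  1.71]
dowels 1 50 112 [ 0.17  0.66 -0.02  1.76  0.02  0.71  1.66]
```

Run:
```python
from h import *
import cv2
b='bolts'
grab(5); print(read_finger_gap())
reach(P(b,-65,205),O(b)); movel(P(b,-65,112))
f0=read_force(); print(read_clock(),f0)
print(movel(P(b,0,112),max_speed=60,force_limit=6), read_eef_pos(),read_force()-f0)
for x in (3,6,9,11):
    r=movel(P(b,x,112),max_speed=20,force_limit=3); hx,hy,t=H[b]; p=read_eef_pos()
    print(x,r,round((p[0]-hx)*np.cos(t)+(p[1]-hy)*np.sin(t),1),p[2].round(1),np.round(read_force()-f0,2))
    if r:break
for n in("side","top"): cv2.imwrite(f"pics/{n}1.png",get_image(n)["image"][:,:,::-1])
print(read_clock())
s=cv2.imread("pics/side1.png");cv2.imwrite("pics/s1z.png",cv2.resize(s[60:300,200:400],None,fx=2.5,fy=2.5))
```

```text
0.36232493470386234
3.7 [ 0.60345338  1.72634226 -0.35772168]
False [497.89293092 271.66870631 112.0469104 ] [-0.72685962 -2.03753461  0.71011879]
3 False 3.1 112.1 [ 0.65 -1.81  0.72]
6 False 6.3 112.0 [-0.97 -2.76 -0.39]
9 False 9.3 112.0 [-0.61 -1.63  0.51]
11 False 11.2 112.0 [-0.42 -1.08  0.78]
6.1833
```

View pics/s1z.png

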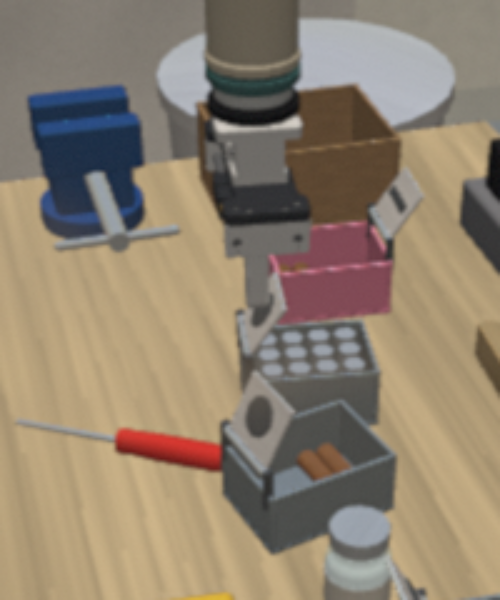

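The bolts tag at about (265,315) in the crop now leans back. I'll nudge it 3 mm further under a force limit, then do the last and dowels tags and check them all.

Run:
```python
from h import *
import cv2
def rep(b,t): 
    hx,hy,a=H[b]; p=read_eef_pos(); print(b,t,round((p[0]-hx)*np.cos(a)+(p[1]-hy)*np.sin(a),1),np.round(read_force(),2))
def push(b,xs,lim=3):
    for x in xs:
        r=movel(P(b,x,112),max_speed=20,force_limit=lim); rep(b,r)
        if r:break
push('bolts',(14,))
b='bolts'; movel(P(b,-15,112)); movel(P(b,-15,205))
b='last'; reach(P(b,58,205),O(b)); movel(P(b,58,112)); rep(b,0)
print(movel(P(b,0,112),max_speed=60,force_limit=6)); push(b,(-4,-8,-11,-13))
movel(P(b,20,112)); movel(P(b,20,205))
b='dowels'; reach(P(b,-65,205),O(b)); movel(P(b,-65,112)); rep(b,0)
print(movel(P(b,0,112),max_speed=60,force_limit=6)); push(b,(4,8,11,14))
movel(P(b,-20,112)); movel(P(b,-20,205)); 
movel(P(b,-120,230))
print(read_clock())
for n in("side","top"): cv2.imwrite(f"pics/{n}2.png",get_image(n)["image"][:,:,::-1])
```

```text
bolts True 11.7 [-0.22  0.45  2.68]
last 0 58.6 [ 0.39 -0.09  0.03]
False
last False -4.2 [-0.16 -0.14  0.22]
last False -8.3 [-1.25 -0.53  0.57]
last False -11.3 [-0.53 -0.54 -0.52]
last False -12.2 [1.13 1.15 0.53]
dowels 0 -64.4 [-0.6   0.7   0.38]
False
dowels False 4.2 [ 0.12  0.22 -0.68]
dowels False 8.3 [-0.7  -1.61 -0.77]
dowels False 11.3 [-0.6   0.47  0.61]
dowels True 11.8 [-1.25  0.44  2.66]
18.5
```

View pics/side2.png

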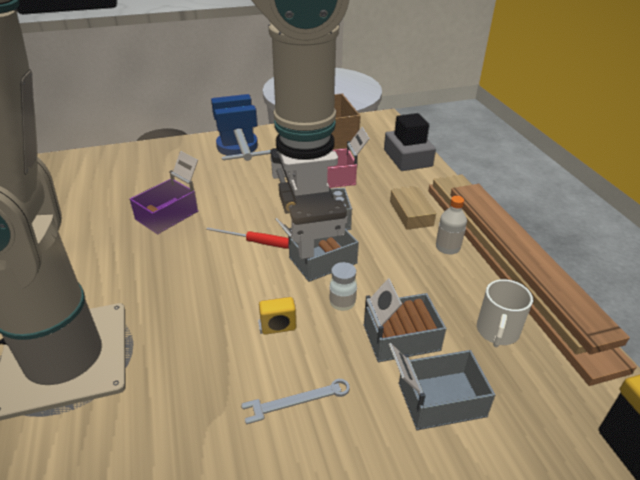

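View pics/top2.png

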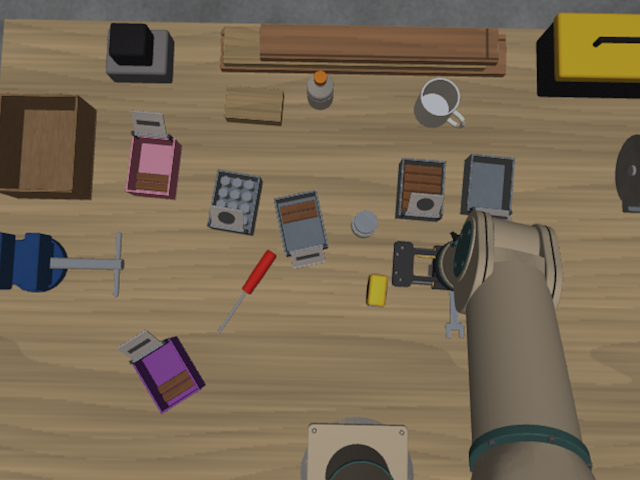

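All three tags have flipped: bolts disc (227,218), last bar (308,257), dowels disc (426,204). I'll move the arm clear and measure the angles.

Run:
```python
from h import *
import cv2
p=read_eef_pos(); movel([p[0],p[1],300])
set_joints([-1.266, 0.628, 0.038, 1.517, -0.027, 0.996, -0.02])
for n in("side","top"): cv2.imwrite(f"pics/{n}3.png",get_image(n)["image"][:,:,::-1])
print(read_clock(),read_eef_pos())
t=cv2.imread("pics/top3.png"); s=cv2.imread("pics/side3.png")
r=lambda a:cv2.resize(a,(375,290),interpolation=cv2.INTER_CUBIC)
import numpy as np
cv2.imwrite("pics/tz3.png",cv2.resize(t[155:270,195:345],None,fx=5,fy=5,interpolation=cv2.INTER_CUBIC))
cv2.imwrite("pics/tz4.png",cv2.resize(t[140:245,385:535],None,fx=5,fy=5,interpolation=cv2.INTER_CUBIC))
cv2.imwrite("pics/sz3.png",cv2.resize(s[160:290,270:380],None,fx=4,fy=4,interpolation=cv2.INTER_CUBIC))
a=cv2.imread("pics/top0.png"); d=cv2.absdiff(a,t).max(2)
cv2.imwrite("pics/diff.png",255-cv2.convertScaleAbs(d,alpha=3))
```

```text
21.9583 [236.5063182  605.83038613 206.08802138]
```

View pics/tz3.png

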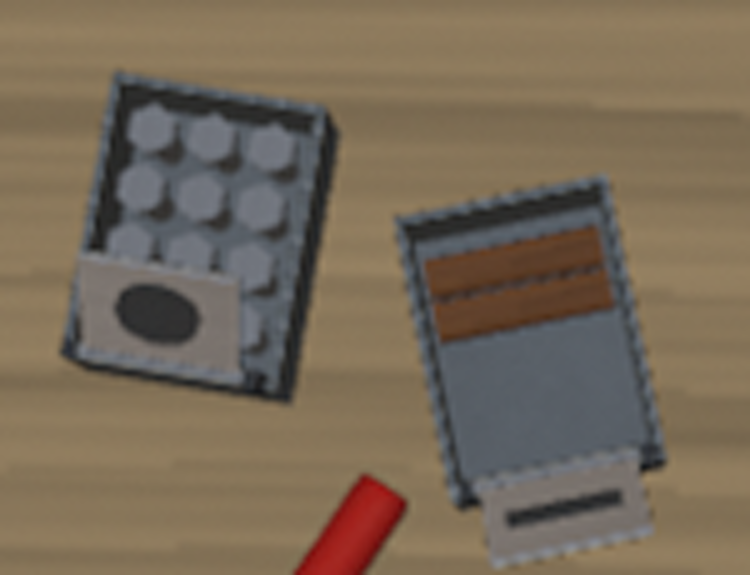

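View pics/tz4.png

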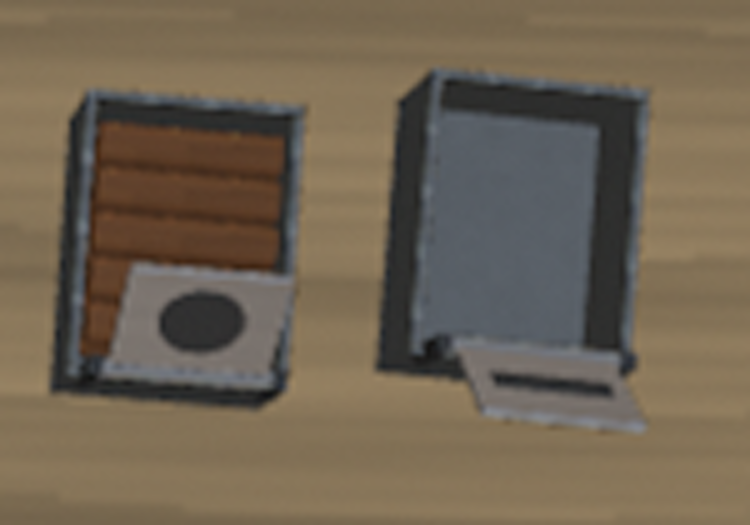

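View pics/diff.png

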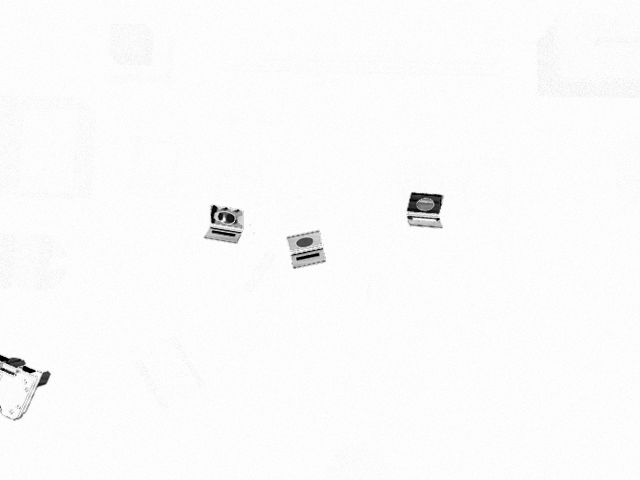

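View pics/sz3.png

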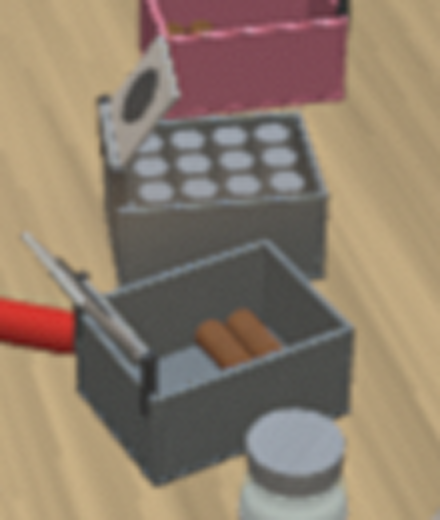

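The difference image shows changes at the three tags and the parked arm only, so no bin or bystander has moved. Next I'll fit the angles.

Run:
```python
from fit import *
N=dict(bolts=('t1',(80,252),(243,278)),last=('t1',(495,566),(650,534)),dowels=('t2',(133,263),(297,278)))
for k,b in B.items():
    b=(b[0],N.get(k,b[1])); f=least_squares(res,[600,0,0,.6,60],args=(b,),x_scale=[100,100,.1,.3,10])
    print(k,f.x.round(3), f.fun[-4:].round(1))
    # fixed bin pose, per-degree sensitivity
    g=f.x.copy(); g[3]+=.17*(1 if g[3]<.6 else -1); print((res(g,b)-f.fun)[-4:].round(1))
```

```text
bolts [ 5.55340e+02  2.63094e+02 -1.34000e-01  1.27300e+00  5.92820e+01] [-0.4 -0.1 -0.4 -0.2]
[-1.3  3.8 -1.1  3.8]
last [5.13589e+02 1.25340e+02 2.29000e-01 1.80000e-02 6.00960e+01] [-1.5  0.4  0.2 -0.1]
[-1.  -4.5 -0.9 -4.5]
dowels [ 5.90421e+02 -1.22607e+02 -5.60000e-02  1.27000e+00  5.87670e+01] [-1.   0.3 -0.8 -0.2]
[0.2 3.8 0.4 3.8]
empty [ 6.00732e+02 -2.63003e+02 -8.10000e-02  3.40000e-02  5.84980e+01] [-0.4 -0.2 -0.1  0.1]
[ 1.  -4.8  1.1 -4.8]
```

All four tags are at their stops within measurement error. The arm is parked clear, so I'm handing the job in.

```bash
python3 -c "
from rig import *
hold(0.3); print(read_joint_velocities().round(3) if hasattr(read_joint_velocities(),'round') else read_joint_velocities(), read_force(), read_clock()); job_done()"
```

```text
[-0.002  0.    -0.003 -0.001  0.001  0.002 -0.001] [ 0.82504998  0.44170121 -0.85616258] 22.2583
the job is handed in; nothing more can be done
```

With closed fingertips I pushed the bolts and dowels tags back over their bins and the last bin's tag forward. The empty bin's tag was already forward, so I left it alone. The job was handed in at 22.3 s, with the arm parked at its start pose and touching nothing.

| Tag | Measured angle (rad) | Required (rad) |
|---|---|---|
| bolts | 1.27 | above 1.052 |
| dowels | 1.27 | above 1.052 |
| last | 0.02 | below 0.17 |
| empty | 0.03 | below 0.17 |

- **Disagreement:** the two back-leaning tags read about 0.05 rad past their 1.222 stop. I put that down to measurement error, which is around that size. Both pushes also stopped on the 3 N limit, as expected when a tag meets its stop.
- **Nothing else moved:** before and after top images differ only at the three pushed tags and the gripper, so no bin or bystander visibly moved. No check failed.

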